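# Find the canister that rattles and hold it out over the tray

## Task

One of the three sealed canisters has a loose part rolling about in it: lift them by their knobs one after another and shake or rock each from side to side, so that a loose part would run to and fro, until you find the one that rattles (shake the last one too, even if only it is left), standing each quiet one back upright where it stood. Then hold the rattling one out over the middle of the small aluminium tray, upright, still and well clear of it (its underside about 10 cm above the bench), and finish while still holding it there; do not put it down. Leave the grease pot, white tape roll, screwdriver and aluminium block alone.

Things in the scene. Friction and masses are not known exactly. Their poses are not given: they have to be found in the camera images.
- canister_1_knob (a point): Left canister (seen from the robot): upright, round, sealed; grey body 120 mm in diameter, black lid 124 mm in diameter, its top 82 mm above the underside; centred on the lid a plain round black knob 36 mm in diameter, 40 mm high (top at 122 mm). Loose, stands on the bench, 0.57 to 0.75 kg whatever its contents. Point: on the axis, in the knob, 24 mm above the lid, 106 mm above the underside; z up
- canister_2_knob (a point): Middle canister, looks just like the left one, same point in its knob. In one of the three (which one differs from run to run) a steel ball, 46 mm in diameter, 0.40 kg, lies loose on the flat floor inside; it can roll 32 mm from the middle to any side. The other two are packed full: in them nothing can shift by more than about 2 mm
- canister_3_knob (a point): Right canister, looks just like the left one, same point in its knob. When a held canister is moved sideways and stopped, or tilted, a ball in it runs across and knocks on the wall, going on for some tenths of a second after the stop: felt at the wrist as knocks and as a shift of the weight (up to 0.13 N m to either side)
- tray_rim (a point): Empty square aluminium tray to the left, fixed on the bench, 150 x 150 mm, 22 mm high, walls 3 mm. The point is at its centre, at the height of its rim; z up
- grease_pot: Bystander: small round pot with a blue screw lid, 61 mm in diameter and height, at the back; origin at the centre of its underside
- label_roll: Bystander: white tape roll lying flat, 84 mm in diameter, 44 mm high, at the front right corner; origin at the centre of its underside
- screwdriver: Bystander: screwdriver with yellow handle, 198 mm long, 27 mm high, lying along y at the front left; origin at the centre of its underside
- gauge_block: Bystander: light aluminium block with two holes, 41 x 80 x 30 mm, at the front right; origin at the centre of its underside

How it is judged:
On the way, in this order (a step that is already met when the one before it is completed fails the run):
1. the canister with the loose part is held clear of the bench and the part has run to its wall ((((distance between loose_part and canister_1 below 0.06 m and height (world z) of canister_1 above 0.03 m and contact force between the fingers and canister_1 above 0.5 N) and horizontal distance between loose_part and canister_1 above 0.022 m) or ((distance between loose_part and canister_2 below 0.06 m and height (world z) of canister_2 above 0.03 m and contact force between the fingers and canister_2 above 0.5 N) and horizontal distance between loose_part and canister_2 above 0.022 m) or ((distance between loose_part and canister_3 below 0.06 m and height (world z) of canister_3 above 0.03 m and contact force between the fingers and canister_3 above 0.5 N) and horizontal distance between loose_part and canister_3 above 0.022 m))).
2. shaken, the part runs back through the middle ((((distance between loose_part and canister_1 below 0.06 m and height (world z) of canister_1 above 0.03 m and contact force between the fingers and canister_1 above 0.5 N) and horizontal distance between loose_part and canister_1 below 0.016 m) or ((distance between loose_part and canister_2 below 0.06 m and height (world z) of canister_2 above 0.03 m and contact force between the fingers and canister_2 above 0.5 N) and horizontal distance between loose_part and canister_2 below 0.016 m) or ((distance between loose_part and canister_3 below 0.06 m and height (world z) of canister_3 above 0.03 m and contact force between the fingers and canister_3 above 0.5 N) and horizontal distance between loose_part and canister_3 below 0.016 m))).
3. and on against the wall again ((((distance between loose_part and canister_1 below 0.06 m and height (world z) of canister_1 above 0.03 m and contact force between the fingers and canister_1 above 0.5 N) and horizontal distance between loose_part and canister_1 above 0.022 m) or ((distance between loose_part and canister_2 below 0.06 m and height (world z) of canister_2 above 0.03 m and contact force between the fingers and canister_2 above 0.5 N) and horizontal distance between loose_part and canister_2 above 0.022 m) or ((distance between loose_part and canister_3 below 0.06 m and height (world z) of canister_3 above 0.03 m and contact force between the fingers and canister_3 above 0.5 N) and horizontal distance between loose_part and canister_3 above 0.022 m))).
4. it is held out over the tray and the two quiet ones stand where they stood (((distance between loose_part and canister_1 below 0.06 m and horizontal distance between canister_1_knob and tray_rim below 0.04 m and height (world z) of canister_1 between 0.05 and 0.25 m and angle between canister_1's own z axis and vertical below 0.2 rad and linear speed of canister_1 below 0.03 m/s and contact force between the fingers and canister_1 above 1 N and (distance of canister_2_knob from where it was at the start of the episode below 0.06 m and height (world z) of canister_2 below 0.008 m and angle between canister_2's own z axis and vertical below 0.05 rad and linear speed of canister_2 below 0.02 m/s and contact force between the fingers and canister_2 below 0.1 N) and (distance of canister_3_knob from where it was at the start of the episode below 0.06 m and height (world z) of canister_3 below 0.008 m and angle between canister_3's own z axis and vertical below 0.05 rad and linear speed of canister_3 below 0.02 m/s and contact force between the fingers and canister_3 below 0.1 N)) or (distance between loose_part and canister_2 below 0.06 m and horizontal distance between canister_2_knob and tray_rim below 0.04 m and height (world z) of canister_2 between 0.05 and 0.25 m and angle between canister_2's own z axis and vertical below 0.2 rad and linear speed of canister_2 below 0.03 m/s and contact force between the fingers and canister_2 above 1 N and (distance of canister_1_knob from where it was at the start of the episode below 0.06 m and height (world z) of canister_1 below 0.008 m and angle between canister_1's own z axis and vertical below 0.05 rad and linear speed of canister_1 below 0.02 m/s and contact force between the fingers and canister_1 below 0.1 N) and (distance of canister_3_knob from where it was at the start of the episode below 0.06 m and height (world z) of canister_3 below 0.008 m and angle between canister_3's own z axis and vertical below 0.05 rad and linear speed of canister_3 below 0.02 m/s and contact force between the fingers and canister_3 below 0.1 N)) or (distance between loose_part and canister_3 below 0.06 m and horizontal distance between canister_3_knob and tray_rim below 0.04 m and height (world z) of canister_3 between 0.05 and 0.25 m and angle between canister_3's own z axis and vertical below 0.2 rad and linear speed of canister_3 below 0.03 m/s and contact force between the fingers and canister_3 above 1 N and (distance of canister_1_knob from where it was at the start of the episode below 0.06 m and height (world z) of canister_1 below 0.008 m and angle between canister_1's own z axis and vertical below 0.05 rad and linear speed of canister_1 below 0.02 m/s and contact force between the fingers and canister_1 below 0.1 N) and (distance of canister_2_knob from where it was at the start of the episode below 0.06 m and height (world z) of canister_2 below 0.008 m and angle between canister_2's own z axis and vertical below 0.05 rad and linear speed of canister_2 below 0.02 m/s and contact force between the fingers and canister_2 below 0.1 N)))), for 0.2 s.
At the end, for the whole second after the job is handed in: The canister with the loose part is held in the fingers (over 1 N), its axis within 40 mm of the tray's centre, its underside 50 to 250 mm above the bench, upright within 0.2 rad, below 0.03 m/s; the two others stand upright on the bench within 60 mm of where they started, let go and at rest (((distance between loose_part and canister_1 below 0.06 m and horizontal distance between canister_1_knob and tray_rim below 0.04 m and height (world z) of canister_1 between 0.05 and 0.25 m and angle between canister_1's own z axis and vertical below 0.2 rad and linear speed of canister_1 below 0.03 m/s and contact force between the fingers and canister_1 above 1 N and (distance of canister_2_knob from where it was at the start of the episode below 0.06 m and height (world z) of canister_2 below 0.008 m and angle between canister_2's own z axis and vertical below 0.05 rad and linear speed of canister_2 below 0.02 m/s and contact force between the fingers and canister_2 below 0.1 N) and (distance of canister_3_knob from where it was at the start of the episode below 0.06 m and height (world z) of canister_3 below 0.008 m and angle between canister_3's own z axis and vertical below 0.05 rad and linear speed of canister_3 below 0.02 m/s and contact force between the fingers and canister_3 below 0.1 N)) or (distance between loose_part and canister_2 below 0.06 m and horizontal distance between canister_2_knob and tray_rim below 0.04 m and height (world z) of canister_2 between 0.05 and 0.25 m and angle between canister_2's own z axis and vertical below 0.2 rad and linear speed of canister_2 below 0.03 m/s and contact force between the fingers and canister_2 above 1 N and (distance of canister_1_knob from where it was at the start of the episode below 0.06 m and height (world z) of canister_1 below 0.008 m and angle between canister_1's own z axis and vertical below 0.05 rad and linear speed of canister_1 below 0.02 m/s and contact force between the fingers and canister_1 below 0.1 N) and (distance of canister_3_knob from where it was at the start of the episode below 0.06 m and height (world z) of canister_3 below 0.008 m and angle between canister_3's own z axis and vertical below 0.05 rad and linear speed of canister_3 below 0.02 m/s and contact force between the fingers and canister_3 below 0.1 N)) or (distance between loose_part and canister_3 below 0.06 m and horizontal distance between canister_3_knob and tray_rim below 0.04 m and height (world z) of canister_3 between 0.05 and 0.25 m and angle between canister_3's own z axis and vertical below 0.2 rad and linear speed of canister_3 below 0.03 m/s and contact force between the fingers and canister_3 above 1 N and (distance of canister_1_knob from where it was at the start of the episode below 0.06 m and height (world z) of canister_1 below 0.008 m and angle between canister_1's own z axis and vertical below 0.05 rad and linear speed of canister_1 below 0.02 m/s and contact force between the fingers and canister_1 below 0.1 N) and (distance of canister_2_knob from where it was at the start of the episode below 0.06 m and height (world z) of canister_2 below 0.008 m and angle between canister_2's own z axis and vertical below 0.05 rad and linear speed of canister_2 below 0.02 m/s and contact force between the fingers and canister_2 below 0.1 N)))); the arm keeps its last pose, push and grip.
It fails at once if the pot, tape roll, screwdriver or aluminium block is moved by more than 30 mm (distance of any of grease_pot, label_roll, screwdriver, gauge_block from where it was at the start of the episode above 0.03 m).
It fails at once if a canister touches the tray (contact force between any of canister_1, canister_2, canister_3 and tray above 0.5 N).
It also fails if it takes over 72 s, if anything falls off the work surface, if the arm or the gripper's body presses on something with over 40 N, if the wrist force passes 120 N, or if a joint passes its speed limit or range.

## Robot

A 7-joint arm with a two-finger parallel gripper is mounted at the origin on a cart in front of the work surface, level with it; the furniture and walls round the work are solid. World frame = base frame: x ahead of the robot, y to its left, z up, the work surface at z = 0. Lengths are in m, angles in rad, forces in N, time in s.
With the tool pointing down it reaches from about 0.425 to 0.95 m from the base axis. Payload 16.7 kg.
Tool frame: the origin (TCP) lies midway between the tips of the shut fingers; the grasp point (between the pads) lies 19 mm behind it; z points along the fingers, y is the line along which they close (so a half turn about z gives the same grasp; the last joint's range is limited). The gripper opens to 94 mm and grips with 3 to 60 N. Pads are 16 mm wide; open, the fingers measure 119 mm over their backs; the gripper's body (75 mm by 177 mm) begins 78 mm behind the grasp point.
Start: joints at [1.062, 0.426, 0.074, 1.606, -0.034, 1.111, -0.067], TCP at [0.237, -0.632, 0.205] pointing down, gripper open.
Joint ranges: [-2.85, 2.85], [-0.5, 2.14], [-1.23, 1.37], [0.21, 2.46], [-1.02, 4.16], [0.16, 2.05], [-2.73, 2.73]. Speed limits (rad/s): [1.89, 1.89, 2.39, 2.39, 3.01, 3.01, 3.01].

## Interface

Orientations are given as a unit quaternion [w, x, y, z].
In Python, from station import bot, cams gives the robot as it stands. The module is installed in compiled form; this text tells all that it offers.
- The arm moves only by the tool servo_tool, never from a script. Its argument "rows" is a list of rows, each an object of numbers: "dx", "dy", "dz": the shift along the tool's x, y, z in mm; "ax", "ay", "az": the turn, a rotation vector about the tool's x, y, z in rad. A call has 1 to 20 rows; each row is the pose to reach, as a shift and turn from the pose commanded when the call began, along the tool's axes at that moment; what a row does not reach only later rows make up. A row lasts 1/10 s, in which the tool goes at most 50 mm and 8.59 degrees, less where a joint would pass 70% of its speed; a pose out of reach is approached as far as the arm can. A call with a gripper value outside its range is refused whole. "gripper" is the opening in per cent of the stroke, from 0 (shut) to 100 (fully open), set as the call begins (left out, the last holds). The fingers move at their own pace and stop on an object; the grip force is fixed at half the most. Time passes only in rows, so rows that repeat a pose let the fingers close. It gives the time, the measured TCP pose, the force, the opening and the grip force at its end, in the units of the state.
- bot.get_state(): the state, without advancing time (a new reading comes with each control period).
- cams.get_image(name): name is "scene" or "side" or "wrist"; returns a dict with "img" (420x560x3 uint8, blue, green, red), "depth" (420x560 float32, m along the optical axis (not along the pixel's ray), 0 where there is no reading), "mtx" (3x3 intrinsics, pixels), "position" and "orientation" of the camera in the world. Camera axes: x right, y down, z forward; pixel columns grow to the right and rows downward; lengths in m; the calibration is good to about 2 mm. The wrist camera is an equidistant fisheye: a pixel r from the principal point sees the ray r / f radians off the axis. A picture is of the moment at which its call begins.
- bot.close_job(): hands the job in; it is judged then, once.
The state is a dict: "t": time; "joint_positions": joint angles; "qvel": joint speeds; "tau": joint torques, N m; "ee_pos": TCP position; "orientation": TCP orientation; "force": force on the tool from outside, world axes, zero at the start; "wrist_torque": the same for the moment, N m; "grip_width": finger opening in m; "grasp_force": force on a finger pad.
Only numpy, scipy, OpenCV 4.12 (cv2) and the standard library are available. Lean on these libraries where they do the work, as an engineer would, in place of code of your own. Each camera call takes 0.05 s, during which the arm holds its last target. There are 200 camera calls.

## Working session

There is one attempt and no reset: what is moved stays moved. The work goes in short steps, Python scripts to look and compute and a tool call to move; the robot and the scene stay as the last step left them, time stands still between calls to the robot, and variables do not carry over. Pictures are saved under pics/ and viewed, at most 10 in all, crops included, and the job is handed in when it is done.

Besides the shell and the picture viewer there is one more tool, called after "Request:" by a JSON object that holds its "op" and its "data", one argument or row to a line. servo_tool: Moves the arm, as the interface text tells. Its arguments: {"type":"object","properties":{"rows":{"type":"array","items":{"type":"object","properties":{"dx":{"type":"number"},"dy":{"type":"number"},"dz":{"type":"number"},"ax":{"type":"number"},"ay":{"type":"number"},"az":{"type":"number"}}}},"gripper":{"type":"number"}},"required":["rows"]}

```bash
mkdir -p pics
cat > h.py <<'E'
import numpy as np, cv2
from station import bot, cams
from scipy.spatial.transform import Rotation as R
def rot(q): return R.from_quat([q[1],q[2],q[3],q[0]])
def cloud(c):
    d=c['depth'];v,u=np.mgrid[:d.shape[0],:d.shape[1]];K=c['mtx']
    p=np.stack([(u-K[0,2])/K[0,0]*d,(v-K[1,2])/K[1,1]*d,d],-1)
    return p@rot(c['orientation']).as_matrix().T+c['position']
def st():
    s=bot.get_state();print(s['t'],np.round(s['ee_pos'],4),np.round(rot(s['orientation']).as_matrix(),3).tolist(),np.round(s['force'],2),np.round(s['wrist_torque'],3),s['grip_width'],s['grasp_force']);return s
E
python3 - <<'E'
from h import *
st()
for n in('scene','side'):
    c=cams.get_image(n);cv2.imwrite(f'pics/{n}0.png',c['img']);np.savez(f'{n}0.npz',**c)
    print(n,c['position'])
E
```

```text
0.0 [ 0.2368 -0.6316  0.2048] [[0.936, 0.351, -0.001], [0.351, -0.936, 0.001], [-0.0, -0.001, -1.0]] [0.02 0.11 0.68] [-0.     0.002  0.027] 0.09430645995006073 0.0
scene [-0.10560308  0.49504635  0.64660251]
side [ 0.3875824  -0.81792518  0.5031013 ]
```

View pics/scene0.png

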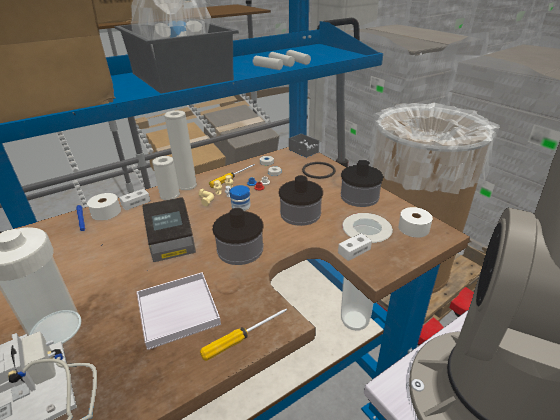

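View pics/side0.png

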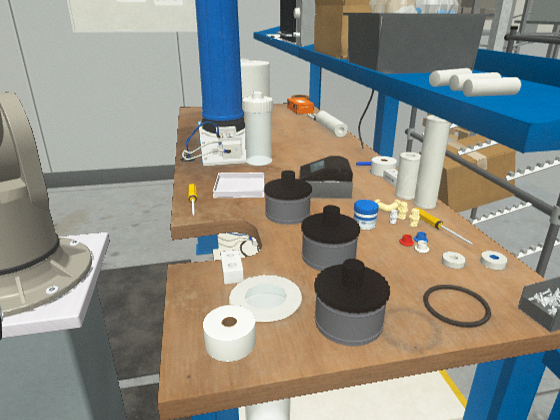

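Run:
```python
from h import *
for n in('scene','side'):
    c=dict(np.load(f'{n}0.npz'));P=cloud(c);z=P[...,2];ok=c['depth']>0
    for lo,hi,nm in((.117,.127,'knob'),(.076,.088,'lid'),(.017,.027,'rim22'),(.035,.05,'44'),(.055,.067,'pot')):
        m=(ok&(z>lo)&(z<hi)&(P[...,0]>.25)&(P[...,0]<1.1)&(abs(P[...,1])<.7)).astype('uint8')
        k,l,s,ce=cv2.connectedComponentsWithStats(m)
        for i in range(1,k):
            if s[i,4]>40:
                q=P[l==i];print(n,nm,ce[i].round(),s[i,4],'min',q.min(0).round(3),'max',q.max(0).round(3),'med',np.median(q,0).round(3))
```

```text
scene knob [182. 155.] 60 min [0.978 0.117 0.117] max [1.011 0.175 0.127] med [0.984 0.153 0.122]
scene knob [163. 162.] 143 min [0.951 0.185 0.117] max [1.015 0.245 0.127] med [0.973 0.215 0.125]
scene knob [363. 163.] 69 min [ 0.604 -0.295  0.117] max [ 0.64  -0.26   0.124] med [ 0.619 -0.274  0.122]
scene knob [301. 179.] 81 min [ 0.634 -0.084  0.117] max [ 0.672 -0.048  0.126] med [ 0.649 -0.065  0.122]
scene knob [ 10. 189.] 72 min [1.06  0.589 0.117] max [1.072 0.64  0.127] med [1.066 0.615 0.122]
scene knob [236. 212.] 114 min [0.588 0.144 0.118] max [0.625 0.178 0.126] med [0.605 0.162 0.123]
scene knob [ 39. 300.] 253 min [0.549 0.552 0.117] max [0.596 0.645 0.127] med [0.557 0.596 0.122]
scene lid [184. 167.] 64 min [0.976 0.115 0.077] max [1.005 0.175 0.088] med [0.984 0.153 0.083]
scene lid [362. 176.] 600 min [ 0.558 -0.342  0.076] max [ 0.687 -0.215  0.088] med [ 0.607 -0.263  0.083]
scene lid [166. 176.] 71 min [0.949 0.187 0.076] max [0.988 0.245 0.088] med [0.959 0.222 0.082]
scene lid [301. 193.] 709 min [ 0.588 -0.13   0.076] max [ 0.715 -0.004  0.088] med [ 0.637 
[... 10923 characters left out ...]
.062]
side pot [319. 176.] 279 min [0.669 0.223 0.055] max [0.812 0.36  0.067] med [0.712 0.25  0.061]
side pot [406. 179.] 77 min [0.951 0.179 0.055] max [1.    0.225 0.067] med [0.967 0.188 0.061]
side pot [428. 187.] 91 min [0.975 0.111 0.055] max [1.034 0.147 0.067] med [0.995 0.12  0.061]
side pot [287. 201.] 191 min [0.548 0.098 0.055] max [0.666 0.166 0.067] med [0.595 0.107 0.062]
side pot [366. 205.] 215 min [0.759 0.026 0.055] max [0.818 0.085 0.061] med [0.786 0.053 0.059]
side pot [329. 244.] 268 min [ 0.592 -0.132  0.055] max [ 0.703 -0.053  0.067] med [ 0.632 -0.12   0.062]
side pot [349. 312.] 390 min [ 0.561 -0.341  0.055] max [ 0.667 -0.265  0.067] med [ 0.6   -0.331  0.062]
```

The scene picture shows the knobs at (236,212), (301,179) and (363,163), with the tray corners near (137,300), (202,275), (219,318) and (140,345). The side picture agrees. Both cameras put the knobs within about 2 mm at c1 (0.608, 0.159), c2 (0.652, -0.067) and c3 (0.622, -0.279). Heights are right too.

I'll move over canister 3 first.

Request:
{"op": "servo_tool", "data": {
  "rows": [
    {"dx": 30,"dy": -12,"az": 0.05},
    {"dx": 70,"dy": -28,"az": 0.1},
    {"dx": 115,"dy": -46,"az": 0.15},
    {"dx": 160,"dy": -64,"az": 0.2},
    {"dx": 205,"dy": -82,"az": 0.25},
    {"dx": 250,"dy": -101,"az": 0.3},
    {"dx": 295,"dy": -119,"az": 0.359},
    {"dx": 340,"dy": -137,"az": 0.359},
    {"dx": 385,"dy": -155,"az": 0.359},
    {"dx": 430,"dy": -173,"az": 0.359},
    {"dx": 465,"dy": -188,"az": 0.359},
    {"dx": 484,"dy": -195,"az": 0.359},
    {"dx": 484,"dy": -195,"az": 0.359},
    {"dx": 484,"dy": -195,"az": 0.359},
    {"dx": 484,"dy": -195,"az": 0.359},
    {"dx": 484,"dy": -195,"az": 0.359}
  ],
  "gripper": 100
}}

```text
invalid input
```

Run:
```python
from h import *
st()
w=cams.get_image('wrist');cv2.imwrite('pics/w1.png',w['img'])
for n in('scene','side'):
    c=dict(np.load(f'{n}0.npz'));P=cloud(c);z=P[...,2]
    m=(c['depth']>0)&(z>.012)&(z<.024)&(P[...,0]>.3)&(P[...,0]<.62)&(P[...,1]>.25)&(P[...,1]<.48)
    q=P[m][:,:2].astype('f4');print(n,len(q),cv2.minAreaRect(q))
c=dict(np.load('scene0.npz'));cv2.imwrite('pics/tray.png',cv2.resize(c['img'][260:370,110:250],None,fx=5,fy=5))
```

```text
0.1 [ 0.2369 -0.6316  0.2049] [[0.936, 0.351, -0.0], [0.351, -0.936, 0.001], [-0.0, -0.001, -1.0]] [1.06 0.7  0.34] [ 0.024 -0.019  0.005] 0.09407119448859226 0.0
scene 1233 ((0.4690698981285095, 0.3655793070793152), (0.2611902952194214, 0.19036945700645447), 9.941256523132324)
side 433 ((0.46732375025749207, 0.35335659980773926), (0.20707060396671295, 0.23861131072044373), 89.1637954711914)
```

View pics/tray.png

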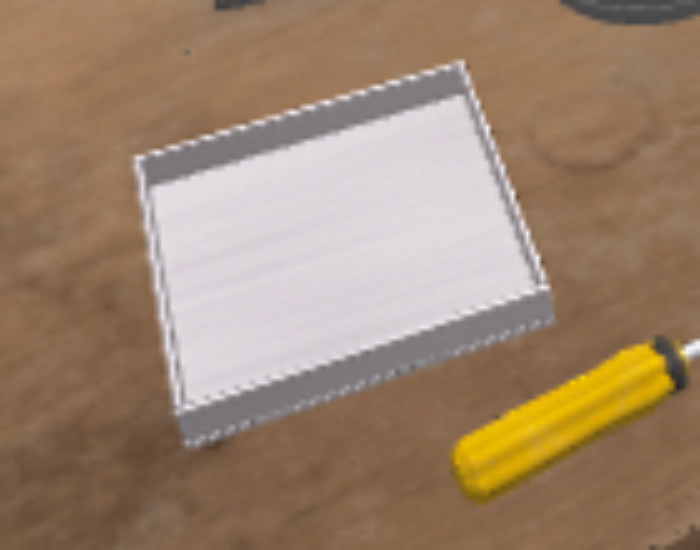

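View pics/w1.png

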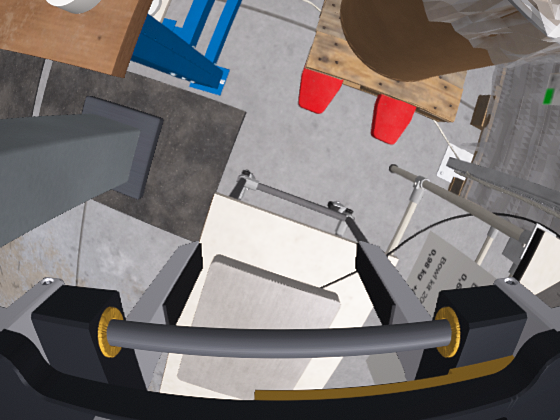

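The enlarged crop shows the outer rim corners at full-picture (138,291.6), (202.4,273.2), (219.4,318) and (146.4,342). The wrist view shows the gripper still off the bench, since the move was refused.

Request:
{"op": "servo_tool", "data": {
  "rows": [
    {"dx": 30,"dy": -12,"dz": 0,"ax": 0,"ay": 0,"az": 0.05},
    {"dx": 70,"dy": -28,"dz": 0,"ax": 0,"ay": 0,"az": 0.1},
    {"dx": 115,"dy": -46,"dz": 0,"ax": 0,"ay": 0,"az": 0.15},
    {"dx": 160,"dy": -64,"dz": 0,"ax": 0,"ay": 0,"az": 0.2},
    {"dx": 205,"dy": -82,"dz": 0,"ax": 0,"ay": 0,"az": 0.25},
    {"dx": 250,"dy": -101,"dz": 0,"ax": 0,"ay": 0,"az": 0.3},
    {"dx": 295,"dy": -119,"dz": 0,"ax": 0,"ay": 0,"az": 0.359},
    {"dx": 340,"dy": -137,"dz": 0,"ax": 0,"ay": 0,"az": 0.359},
    {"dx": 385,"dy": -155,"dz": 0,"ax": 0,"ay": 0,"az": 0.359},
    {"dx": 430,"dy": -173,"dz": 0,"ax": 0,"ay": 0,"az": 0.359},
    {"dx": 465,"dy": -188,"dz": 0,"ax": 0,"ay": 0,"az": 0.359},
    {"dx": 484,"dy": -195,"dz": 0,"ax": 0,"ay": 0,"az": 0.359},
    {"dx": 484,"dy": -195,"dz": 0,"ax": 0,"ay": 0,"az": 0.359},
    {"dx": 484,"dy": -195,"dz": 0,"ax": 0,"ay": 0,"az": 0.359}
  ],
  "gripper": 100
}}

```text
t: 1.55
ee_pos: [0.621, -0.2803, 0.2051]
orientation: [0.0, 1.0, -0.0, -0.0]
force: [-0.5, -0.2, -1.2]
grip_width: 0.0942
grasp_force: 0.0
```

Run:
```python
from h import *
s=st();print(np.round(s['joint_positions'],2))
c=dict(np.load('scene0.npz'));K=c['mtx'];M=rot(c['orientation']).as_matrix();o=c['position']
L=[]
for u,v in((138,291.6),(202.4,273.2),(219.4,318),(146.4,342)):
    d=M@np.array([(u-K[0,2])/K[0,0],(v-K[1,2])/K[1,1],1]);p=o+d*(.022-o[2])/d[2];L.append(p)
L=np.array(L);print(L.round(3),np.linalg.norm(L-np.roll(L,1,0),axis=1).round(3),L.mean(0))
```

```text
1.55 [ 0.621  -0.2803  0.2051] [[1.0, -0.001, -0.001], [-0.001, -1.0, -0.0], [-0.001, 0.0, -1.0]] [-0.46 -0.22 -1.15] [ 0.025  0.044 -0.018] 0.09418749280569133 0.0
[ 0.35  0.44 -0.03  1.58  0.01  1.12 -1.25]
[[0.587 0.429 0.022]
 [0.56  0.286 0.022]
 [0.416 0.312 0.022]
 [0.443 0.455 0.022]] [0.146 0.146 0.146 0.146] [0.50170074 0.37060526 0.022     ]
```

Request:
{"op": "servo_tool", "data": {
  "rows": [
    {"dx": 1,"dy": -1,"dz": 25,"ax": 0,"ay": 0,"az": 0},
    {"dx": 1,"dy": -1,"dz": 60,"ax": 0,"ay": 0,"az": 0},
    {"dx": 1,"dy": -1,"dz": 90,"ax": 0,"ay": 0,"az": 0},
    {"dx": 1,"dy": -1,"dz": 110,"ax": 0,"ay": 0,"az": 0},
    {"dx": 1,"dy": -1,"dz": 116,"ax": 0,"ay": 0,"az": 0},
    {"dx": 1,"dy": -1,"dz": 116,"ax": 0,"ay": 0,"az": 0},
    {"dx": 1,"dy": -1,"dz": 116,"ax": 0,"ay": 0,"az": 0}
  ],
  "gripper": 100
}}

```text
t: 2.25
ee_pos: [0.6229, -0.2795, 0.0908]
orientation: [0.0, 1.0, -0.001, 0.001]
force: [-0.5, 1.0, 0.7]
grip_width: 0.0938
grasp_force: 0.0
```

Request:
{"op": "servo_tool", "data": {
  "rows": [
    {"dx": 0,"dy": 0,"dz": 0,"ax": 0,"ay": 0,"az": 0},
    {"dx": 0,"dy": 0,"dz": 0,"ax": 0,"ay": 0,"az": 0},
    {"dx": 0,"dy": 0,"dz": 0,"ax": 0,"ay": 0,"az": 0},
    {"dx": 0,"dy": 0,"dz": 0,"ax": 0,"ay": 0,"az": 0},
    {"dx": 0,"dy": 0,"dz": 0,"ax": 0,"ay": 0,"az": 0},
    {"dx": 0,"dy": 0,"dz": 0,"ax": 0,"ay": 0,"az": 0},
    {"dx": 0,"dy": 0,"dz": 0,"ax": 0,"ay": 0,"az": 0},
    {"dx": 0,"dy": 0,"dz": 0,"ax": 0,"ay": 0,"az": 0}
  ],
  "gripper": 0
}}

```text
t: 3.05
ee_pos: [0.6227, -0.2781, 0.0894]
orientation: [-0.0, 1.0, -0.0, -0.0]
force: [-0.8, 0.7, -4.7]
grip_width: 0.036
grasp_force: 30.0
```

Run:
```python
from h import *
s=st()
```

```text
3.05 [ 0.6227 -0.2781  0.0894] [[1.0, -0.0, -0.0], [-0.0, -1.0, 0.001], [-0.0, -0.001, -1.0]] [-0.76  0.7  -4.75] [ 0.051 -0.002 -0.021] 0.03595733390377343 29.99473214149475
```

Request:
{"op": "servo_tool", "data": {
  "rows": [
    {"dx": 0,"dy": 0,"dz": -10,"ax": 0,"ay": 0,"az": 0},
    {"dx": 0,"dy": 0,"dz": -30,"ax": 0,"ay": 0,"az": 0},
    {"dx": 0,"dy": 0,"dz": -55,"ax": 0,"ay": 0,"az": 0},
    {"dx": 0,"dy": 0,"dz": -72,"ax": 0,"ay": 0,"az": 0},
    {"dx": 0,"dy": 0,"dz": -80,"ax": 0,"ay": 0,"az": 0},
    {"dx": 0,"dy": 0,"dz": -80,"ax": 0.06,"ay": 0,"az": 0},
    {"dx": 0,"dy": 0,"dz": -80,"ax": 0.14,"ay": 0,"az": 0},
    {"dx": 0,"dy": 0,"dz": -80,"ax": 0.2,"ay": 0,"az": 0},
    {"dx": 0,"dy": 0,"dz": -80,"ax": 0.2,"ay": 0,"az": 0},
    {"dx": 0,"dy": 0,"dz": -80,"ax": 0.2,"ay": 0,"az": 0},
    {"dx": 0,"dy": 0,"dz": -80,"ax": 0.2,"ay": 0,"az": 0},
    {"dx": 0,"dy": 0,"dz": -80,"ax": 0.2,"ay": 0,"az": 0},
    {"dx": 0,"dy": 0,"dz": -80,"ax": 0.14,"ay": 0,"az": 0},
    {"dx": 0,"dy": 0,"dz": -80,"ax": 0.08,"ay": 0,"az": 0},
    {"dx": 0,"dy": 0,"dz": -80,"ax": 0.05,"ay": 0,"az": 0},
    {"dx": 0,"dy": 0,"dz": -80,"ax": 0.05,"ay": 0,"az": 0}
  ]
}}

```text
t: 4.65
ee_pos: [0.6233, -0.2764, 0.17]
orientation: [-0.025, 1.0, 0.001, 0.0]
force: [-0.1, 0.4, -5.6]
grip_width: 0.0356
grasp_force: 30.0
```

```bash
cat > tq.py <<'E'
from h import *
T=[];F=[]
for i in range(8):
    c=cams.get_image('side');s=bot.get_state();T.append(s['wrist_torque']);F.append(s['force'])
st();print('mean tq',np.mean(T,0).round(4),'sd',np.std(T,0).round(4),'F',np.mean(F,0).round(2))
E
python3 tq.py
```

```text
5.05 [ 0.6225 -0.279   0.1693] [[1.0, -0.001, -0.0], [-0.001, -0.999, 0.05], [-0.0, -0.05, -0.999]] [-0.22  0.44 -5.73] [-0.146  0.026  0.008] 0.03575424379300208 29.991855025291443
mean tq [-0.0989  0.0167 -0.0161] sd [0.0391 0.018  0.0177] F [ 0.01 -0.03 -5.93]
```

Request:
{"op": "servo_tool", "data": {
  "rows": [
    {"dx": 0,"dy": 0,"dz": 0,"ax": -0.08,"ay": 0,"az": 0},
    {"dx": 0,"dy": 0,"dz": 0,"ax": -0.17,"ay": 0,"az": 0},
    {"dx": 0,"dy": 0,"dz": 0,"ax": -0.25,"ay": 0,"az": 0},
    {"dx": 0,"dy": 0,"dz": 0,"ax": -0.25,"ay": 0,"az": 0},
    {"dx": 0,"dy": 0,"dz": 0,"ax": -0.25,"ay": 0,"az": 0},
    {"dx": 0,"dy": 0,"dz": 0,"ax": -0.25,"ay": 0,"az": 0},
    {"dx": 0,"dy": 0,"dz": 0,"ax": -0.25,"ay": 0,"az": 0},
    {"dx": 0,"dy": 0,"dz": 0,"ax": -0.18,"ay": 0,"az": 0},
    {"dx": 0,"dy": 0,"dz": 0,"ax": -0.1,"ay": 0,"az": 0},
    {"dx": 0,"dy": 0,"dz": 0,"ax": -0.1,"ay": 0,"az": 0}
  ]
}}

```text
t: 6.05
ee_pos: [0.6217, -0.2827, 0.1697]
orientation: [0.025, 1.0, -0.003, 0.0]
force: [-0.6, -1.5, -6.4]
grip_width: 0.0357
grasp_force: 30.0
```

```bash
python3 tq.py
```

```text
6.45 [ 0.623  -0.2776  0.1695] [[1.0, 0.001, 0.0], [0.001, -0.999, -0.05], [-0.0, 0.05, -0.999]] [ 0.61  0.55 -5.99] [ 0.123 -0.024 -0.003] 0.03569001281604467 29.991876482963562
mean tq [ 0.1718  0.0174 -0.0041] sd [0.0466 0.0332 0.0157] F [ 0.14  0.35 -5.96]
```

Request:
{"op": "servo_tool", "data": {
  "rows": [
    {"dx": 0,"dy": 0,"dz": 0,"ax": -0.08,"ay": 0,"az": 0},
    {"dx": 0,"dy": 0,"dz": 0,"ax": -0.15,"ay": 0,"az": 0},
    {"dx": 0,"dy": 0,"dz": 0,"ax": -0.15,"ay": 0,"az": 0},
    {"dx": 0,"dy": 0,"dz": 0,"ax": -0.15,"ay": 0,"az": 0},
    {"dx": 0,"dy": 0,"dz": 0,"ax": -0.15,"ay": 0,"az": 0},
    {"dx": 0,"dy": 0,"dz": 0,"ax": -0.15,"ay": 0,"az": 0}
  ]
}}

```text
t: 7.05
ee_pos: [0.6224, -0.2795, 0.1696]
orientation: [0.1, 0.995, -0.001, -0.0]
force: [-0.8, -0.2, -6.0]
grip_width: 0.0355
grasp_force: 30.0
```

```bash
python3 tq.py
```

```text
7.45 [ 0.6227 -0.2786  0.1695] [[1.0, -0.0, -0.0], [-0.0, -0.98, -0.199], [0.0, 0.199, -0.98]] [-0.32 -0.15 -5.47] [0.543 0.029 0.018] 0.03589025938763695 29.992623925209045
mean tq [0.5626 0.0199 0.007 ] sd [0.0154 0.0299 0.0176] F [ 0.04  0.09 -5.74]
```

Torque is linear in tilt (about 2.6 N m/rad across the range) with no step at zero, so canister 3 is quiet. I'll set it back.

Request:
{"op": "servo_tool", "data": {
  "rows": [
    {"dx": 0,"dy": 0,"dz": 0,"ax": 0.08,"ay": 0,"az": 0},
    {"dx": 0,"dy": 0,"dz": 0,"ax": 0.15,"ay": 0,"az": 0},
    {"dx": 0,"dy": 0,"dz": 0,"ax": 0.2,"ay": 0,"az": 0},
    {"dx": 0,"dy": 0,"dz": 0,"ax": 0.2,"ay": 0,"az": 0},
    {"dx": 0,"dy": 0,"dz": 0,"ax": 0.2,"ay": 0,"az": 0}
  ]
}}

```text
t: 7.95
ee_pos: [0.6226, -0.2788, 0.1693]
orientation: [0.001, 1.0, -0.0, -0.0]
force: [-0.6, 1.2, -5.6]
grip_width: 0.0356
grasp_force: 30.0
```

Request:
{"op": "servo_tool", "data": {
  "rows": [
    {"dx": 0,"dy": 0,"dz": 20,"ax": 0,"ay": 0,"az": 0},
    {"dx": 0,"dy": 0,"dz": 40,"ax": 0,"ay": 0,"az": 0},
    {"dx": 0,"dy": 0,"dz": 60,"ax": 0,"ay": 0,"az": 0},
    {"dx": 0,"dy": 0,"dz": 70,"ax": 0,"ay": 0,"az": 0},
    {"dx": 0,"dy": 0,"dz": 76,"ax": 0,"ay": 0,"az": 0},
    {"dx": 0,"dy": 0,"dz": 79,"ax": 0,"ay": 0,"az": 0},
    {"dx": 0,"dy": 0,"dz": 80,"ax": 0,"ay": 0,"az": 0},
    {"dx": 0,"dy": 0,"dz": 80,"ax": 0,"ay": 0,"az": 0},
    {"dx": 0,"dy": 0,"dz": 80,"ax": 0,"ay": 0,"az": 0}
  ]
}}

```text
t: 8.85
ee_pos: [0.6231, -0.2787, 0.0902]
orientation: [0.0, 1.0, -0.0, 0.0]
force: [-0.2, 0.1, -6.8]
grip_width: 0.0353
grasp_force: 30.0
```

```bash
python3 -c "
from h import *
st()"
```

```text
8.85 [ 0.6231 -0.2787  0.0902] [[1.0, -0.0, 0.001], [-0.0, -1.0, -0.0], [0.001, 0.0, -1.0]] [-0.23  0.13 -6.81] [0.018 0.018 0.027] 0.035254308498191 29.99183714389801
```

Request:
{"op": "servo_tool", "data": {
  "rows": [
    {"dx": 0,"dy": 0,"dz": 1,"ax": 0,"ay": 0,"az": 0},
    {"dx": 0,"dy": 0,"dz": 1,"ax": 0,"ay": 0,"az": 0},
    {"dx": 0,"dy": 0,"dz": 2,"ax": 0,"ay": 0,"az": 0},
    {"dx": 0,"dy": 0,"dz": 2,"ax": 0,"ay": 0,"az": 0}
  ]
}}

```text
t: 9.25
ee_pos: [0.6233, -0.2785, 0.0892]
orientation: [0.0, 1.0, -0.0, 0.001]
force: [-6.5, 5.3, 16.1]
grip_width: 0.0355
grasp_force: 30.0
```

Request:
{"op": "servo_tool", "data": {
  "rows": [
    {"dx": 0,"dy": 0,"dz": 0,"ax": 0,"ay": 0,"az": 0},
    {"dx": 0,"dy": 0,"dz": 0,"ax": 0,"ay": 0,"az": 0},
    {"dx": 0,"dy": 0,"dz": 0,"ax": 0,"ay": 0,"az": 0},
    {"dx": 0,"dy": 0,"dz": 0,"ax": 0,"ay": 0,"az": 0},
    {"dx": 0,"dy": 0,"dz": 0,"ax": 0,"ay": 0,"az": 0},
    {"dx": 0,"dy": 0,"dz": 0,"ax": 0,"ay": 0,"az": 0}
  ],
  "gripper": 100
}}

```text
t: 9.85
ee_pos: [0.6227, -0.2785, 0.0874]
orientation: [-0.0, 1.0, -0.0, -0.0]
force: [-0.3, 1.4, -0.8]
grip_width: 0.0801
grasp_force: 0.0
```

Request:
{"op": "servo_tool", "data": {
  "rows": [
    {"dx": 0,"dy": 0,"dz": -25,"ax": 0,"ay": 0,"az": 0},
    {"dx": 0,"dy": 0,"dz": -70,"ax": 0,"ay": 0,"az": 0},
    {"dx": 0,"dy": 0,"dz": -105,"ax": 0,"ay": 0,"az": 0},
    {"dx": 4,"dy": -30,"dz": -115,"ax": 0,"ay": 0,"az": 0},
    {"dx": 10,"dy": -75,"dz": -115,"ax": 0,"ay": 0,"az": 0},
    {"dx": 16,"dy": -120,"dz": -115,"ax": 0,"ay": 0,"az": 0},
    {"dx": 22,"dy": -165,"dz": -115,"ax": 0,"ay": 0,"az": 0},
    {"dx": 27,"dy": -200,"dz": -115,"ax": 0,"ay": 0,"az": 0},
    {"dx": 29,"dy": -212,"dz": -115,"ax": 0,"ay": 0,"az": 0},
    {"dx": 29,"dy": -212,"dz": -115,"ax": 0,"ay": 0,"az": 0},
    {"dx": 29,"dy": -212,"dz": -115,"ax": 0,"ay": 0,"az": 0},
    {"dx": 29,"dy": -212,"dz": -115,"ax": 0,"ay": 0,"az": 0}
  ],
  "gripper": 100
}}

```text
t: 11.05
ee_pos: [0.6516, -0.0688, 0.2025]
orientation: [0.0, 1.0, -0.001, -0.0]
force: [-0.3, 0.5, -0.5]
grip_width: 0.0936
grasp_force: 0.0
```

Run:
```python
from h import *
s=st();print(np.round(s['joint_positions'],2))
c=cams.get_image('side');P=cloud(c);z=P[...,2]
for y0 in(-.279,-.067):
    m=(c['depth']>0)&(z>.076)&(z<.088)&(abs(P[...,1]-y0)<.08)&(P[...,0]>.5)&(P[...,0]<.75)
    q=P[m];print(q.min(0),q.max(0))
```

```text
11.05 [ 0.6516 -0.0688  0.2025] [[1.0, -0.003, -0.0], [-0.003, -1.0, -0.001], [-0.0, 0.001, -1.0]] [-0.26  0.51 -0.48] [-0.044 -0.001 -0.02 ] 0.09358901234507384 0.0
[ 0.07  0.4  -0.08  1.65  0.04  1.1  -1.6 ]
[ 0.55907787 -0.34314282  0.07600575] [ 0.68611584 -0.21989901  0.0879497 ]
[ 0.5894298  -0.13303462  0.0760137 ] [ 0.71567982 -0.0068119   0.08767778]
```

Canister 3 stands where it started. Now canister 2.

Request:
{"op": "servo_tool", "data": {
  "rows": [
    {"dx": 0,"dy": -1,"dz": 25,"ax": 0,"ay": 0,"az": 0},
    {"dx": 0,"dy": -1,"dz": 60,"ax": 0,"ay": 0,"az": 0},
    {"dx": 0,"dy": -1,"dz": 90,"ax": 0,"ay": 0,"az": 0},
    {"dx": 0,"dy": -1,"dz": 108,"ax": 0,"ay": 0,"az": 0},
    {"dx": 0,"dy": -1,"dz": 114,"ax": 0,"ay": 0,"az": 0},
    {"dx": 0,"dy": -1,"dz": 114,"ax": 0,"ay": 0,"az": 0},
    {"dx": 0,"dy": -1,"dz": 114,"ax": 0,"ay": 0,"az": 0}
  ],
  "gripper": 100
}}

```text
t: 11.8
ee_pos: [0.6524, -0.066, 0.0896]
orientation: [0.0, 1.0, -0.001, 0.001]
force: [0.4, 0.4, 0.5]
grip_width: 0.0937
grasp_force: 0.0
```

Request:
{"op": "servo_tool", "data": {
  "rows": [
    {"dx": 0,"dy": 0,"dz": 0,"ax": 0,"ay": 0,"az": 0},
    {"dx": 0,"dy": 0,"dz": 0,"ax": 0,"ay": 0,"az": 0},
    {"dx": 0,"dy": 0,"dz": 0,"ax": 0,"ay": 0,"az": 0},
    {"dx": 0,"dy": 0,"dz": 0,"ax": 0,"ay": 0,"az": 0},
    {"dx": 0,"dy": 0,"dz": 0,"ax": 0,"ay": 0,"az": 0},
    {"dx": 0,"dy": 0,"dz": 0,"ax": 0,"ay": 0,"az": 0},
    {"dx": 0,"dy": 0,"dz": 0,"ax": 0,"ay": 0,"az": 0},
    {"dx": 0,"dy": 0,"dz": 0,"ax": 0,"ay": 0,"az": 0}
  ],
  "gripper": 0
}}

```text
t: 12.6
ee_pos: [0.6519, -0.0663, 0.0887]
orientation: [0.0, 1.0, -0.0, 0.0]
force: [0.0, -0.5, -6.0]
grip_width: 0.0356
grasp_force: 30.0
```

Request:
{"op": "servo_tool", "data": {
  "rows": [
    {"dx": 0,"dy": 0,"dz": -10,"ax": 0,"ay": 0,"az": 0},
    {"dx": 0,"dy": 0,"dz": -30,"ax": 0,"ay": 0,"az": 0},
    {"dx": 0,"dy": 0,"dz": -55,"ax": 0,"ay": 0,"az": 0},
    {"dx": 0,"dy": 0,"dz": -72,"ax": 0,"ay": 0,"az": 0},
    {"dx": 0,"dy": 0,"dz": -80,"ax": 0,"ay": 0,"az": 0},
    {"dx": 0,"dy": 0,"dz": -80,"ax": 0.06,"ay": 0,"az": 0},
    {"dx": 0,"dy": 0,"dz": -80,"ax": 0.14,"ay": 0,"az": 0},
    {"dx": 0,"dy": 0,"dz": -80,"ax": 0.2,"ay": 0,"az": 0},
    {"dx": 0,"dy": 0,"dz": -80,"ax": 0.2,"ay": 0,"az": 0},
    {"dx": 0,"dy": 0,"dz": -80,"ax": 0.2,"ay": 0,"az": 0},
    {"dx": 0,"dy": 0,"dz": -80,"ax": 0.2,"ay": 0,"az": 0},
    {"dx": 0,"dy": 0,"dz": -80,"ax": 0.2,"ay": 0,"az": 0},
    {"dx": 0,"dy": 0,"dz": -80,"ax": 0.14,"ay": 0,"az": 0},
    {"dx": 0,"dy": 0,"dz": -80,"ax": 0.08,"ay": 0,"az": 0},
    {"dx": 0,"dy": 0,"dz": -80,"ax": 0.05,"ay": 0,"az": 0},
    {"dx": 0,"dy": 0,"dz": -80,"ax": 0.05,"ay": 0,"az": 0}
  ]
}}

```text
t: 14.2
ee_pos: [0.652, -0.0628, 0.1688]
orientation: [-0.025, 1.0, 0.002, 0.0]
force: [-0.4, 0.5, -5.4]
grip_width: 0.0358
grasp_force: 30.0
```

```bash
python3 tq.py
```

```text
14.6 [ 0.6517 -0.066   0.1684] [[1.0, -0.001, -0.0], [-0.001, -0.999, 0.05], [-0.0, -0.05, -0.999]] [-0.33 -1.01 -5.14] [ 0.059  0.048 -0.017] 0.035316272167780584 29.960547387599945
mean tq [0.0186 0.0591 0.0038] sd [0.0256 0.0196 0.0352] F [-0.18 -0.17 -5.84]
```

Request:
{"op": "servo_tool", "data": {
  "rows": [
    {"dx": 0,"dy": 0,"dz": 0,"ax": -0.08,"ay": 0,"az": 0},
    {"dx": 0,"dy": 0,"dz": 0,"ax": -0.17,"ay": 0,"az": 0},
    {"dx": 0,"dy": 0,"dz": 0,"ax": -0.25,"ay": 0,"az": 0},
    {"dx": 0,"dy": 0,"dz": 0,"ax": -0.25,"ay": 0,"az": 0},
    {"dx": 0,"dy": 0,"dz": 0,"ax": -0.25,"ay": 0,"az": 0},
    {"dx": 0,"dy": 0,"dz": 0,"ax": -0.25,"ay": 0,"az": 0},
    {"dx": 0,"dy": 0,"dz": 0,"ax": -0.25,"ay": 0,"az": 0},
    {"dx": 0,"dy": 0,"dz": 0,"ax": -0.18,"ay": 0,"az": 0},
    {"dx": 0,"dy": 0,"dz": 0,"ax": -0.1,"ay": 0,"az": 0},
    {"dx": 0,"dy": 0,"dz": 0,"ax": -0.1,"ay": 0,"az": 0}
  ]
}}

```text
t: 15.6
ee_pos: [0.6517, -0.0699, 0.169]
orientation: [0.025, 1.0, -0.003, 0.0]
force: [0.4, -2.4, -6.5]
grip_width: 0.0356
grasp_force: 29.9
```

```bash
python3 tq.py
```

```text
16.0 [ 0.6518 -0.0645  0.1684] [[1.0, 0.001, -0.0], [0.001, -0.999, -0.05], [-0.0, 0.05, -0.999]] [-0.26 -0.44 -6.34] [ 0.038 -0.002  0.032] 0.03551565820761404 29.95020031929016
mean tq [0.0483 0.0293 0.0086] sd [0.0412 0.0414 0.0227] F [ 0.14  0.17 -5.63]
```

Canister 2 shows almost no torque change between ±0.05 rad (0.03 against 0.27 N m). The ball's shift of about 0.25 N m cancels the pendulum term, so canister 2 is the rattling one, and the ball has run from wall to wall. Next I'll carry it to the tray at (0.502, 0.371), passing above canister 1.

Request:
{"op": "servo_tool", "data": {
  "rows": [
    {"dx": 0,"dy": 0,"dz": 0,"ax": 0.03,"ay": 0,"az": 0},
    {"dx": 0,"dy": 0,"dz": 0,"ax": 0.05,"ay": 0,"az": 0},
    {"dx": 0,"dy": 0,"dz": 0,"ax": 0.05,"ay": 0,"az": 0}
  ]
}}

```text
t: 16.3
ee_pos: [0.6517, -0.0663, 0.1685]
orientation: [-0.0, 1.0, -0.001, -0.0]
force: [-0.6, -0.2, -5.8]
grip_width: 0.0352
grasp_force: 29.9
```

Request:
{"op": "servo_tool", "data": {
  "rows": [
    {"dx": 0,"dy": 0,"dz": -10,"ax": 0,"ay": 0,"az": 0},
    {"dx": 0,"dy": 0,"dz": -30,"ax": 0,"ay": 0,"az": 0},
    {"dx": 0,"dy": 0,"dz": -55,"ax": 0,"ay": 0,"az": 0},
    {"dx": 0,"dy": 0,"dz": -75,"ax": 0,"ay": 0,"az": 0},
    {"dx": 0,"dy": -5,"dz": -85,"ax": 0,"ay": 0,"az": 0},
    {"dx": -5,"dy": -20,"dz": -90,"ax": 0,"ay": 0,"az": 0},
    {"dx": -12,"dy": -45,"dz": -90,"ax": 0,"ay": 0,"az": 0},
    {"dx": -24,"dy": -75,"dz": -90,"ax": 0,"ay": 0,"az": 0},
    {"dx": -36,"dy": -110,"dz": -90,"ax": 0,"ay": 0,"az": 0},
    {"dx": -48,"dy": -145,"dz": -90,"ax": 0,"ay": 0,"az": 0},
    {"dx": -60,"dy": -180,"dz": -90,"ax": 0,"ay": 0,"az": 0},
    {"dx": -72,"dy": -215,"dz": -90,"ax": 0,"ay": 0,"az": 0},
    {"dx": -84,"dy": -250,"dz": -90,"ax": 0,"ay": 0,"az": 0},
    {"dx": -96,"dy": -285,"dz": -90,"ax": 0,"ay": 0,"az": 0},
    {"dx": -108,"dy": -320,"dz": -90,"ax": 0,"ay": 0,"az": 0},
    {"dx": -120,"dy": -355,"dz": -90,"ax": 0,"ay": 0,"az": 0},
    {"dx": -132,"dy": -385,"dz": -90,"ax": 0,"ay": 0,"az": 0},
    {"dx": -140,"dy": -410,"dz": -90,"ax": 0,"ay": 0,"az": 0},
    {"dx": -147,"dy": -428,"dz": -90,"ax": 0,"ay": 0,"az": 0},
    {"dx": -150,"dy": -437,"dz": -90,"ax": 0,"ay": 0,"az": 0}
  ]
}}

```text
t: 18.3
ee_pos: [0.4993, 0.3742, 0.2578]
orientation: [0.0, 1.0, 0.002, -0.001]
force: [0.2, 0.2, -5.7]
grip_width: 0.0354
grasp_force: 30.0
```

Request:
{"op": "servo_tool", "data": {
  "rows": [
    {"dx": 0,"dy": 0,"dz": 0,"ax": 0,"ay": 0,"az": 0},
    {"dx": 0,"dy": 0,"dz": 0,"ax": 0,"ay": 0,"az": 0},
    {"dx": 0,"dy": 0,"dz": 0,"ax": 0,"ay": 0,"az": 0}
  ]
}}

```text
t: 18.6
ee_pos: [0.5024, 0.3703, 0.2584]
orientation: [0.0, 1.0, -0.001, 0.0]
force: [0.6, 0.1, -5.9]
grip_width: 0.0354
grasp_force: 30.0
```

Run:
```python
from h import *
s=st();print(np.round(s['joint_positions'],2))
```

```text
18.6 [0.5024 0.3703 0.2584] [[1.0, -0.002, 0.0], [-0.002, -1.0, -0.001], [0.0, 0.001, -1.0]] [ 0.58  0.08 -5.94] [0.018 0.049 0.016] 0.035419806050816696 29.950439929962158
[-0.51  0.32 -0.29  1.65  0.1   1.19 -2.4 ]
```

Lower 70 mm so the underside is at about 0.10 m, then settle and check.

Request:
{"op": "servo_tool", "data": {
  "rows": [
    {"dx": 0,"dy": 0,"dz": 10,"ax": 0,"ay": 0,"az": 0},
    {"dx": 0,"dy": 0,"dz": 25,"ax": 0,"ay": 0,"az": 0},
    {"dx": 0,"dy": 0,"dz": 42,"ax": 0,"ay": 0,"az": 0},
    {"dx": 0,"dy": 0,"dz": 58,"ax": 0,"ay": 0,"az": 0},
    {"dx": 0,"dy": 0,"dz": 67,"ax": 0,"ay": 0,"az": 0},
    {"dx": 0,"dy": 0,"dz": 70,"ax": 0,"ay": 0,"az": 0},
    {"dx": 0,"dy": 0,"dz": 70,"ax": 0,"ay": 0,"az": 0},
    {"dx": 0,"dy": 0,"dz": 70,"ax": 0,"ay": 0,"az": 0},
    {"dx": 0,"dy": 0,"dz": 70,"ax": 0,"ay": 0,"az": 0},
    {"dx": 0,"dy": 0,"dz": 70,"ax": 0,"ay": 0,"az": 0},
    {"dx": 0,"dy": 0,"dz": 70,"ax": 0,"ay": 0,"az": 0},
    {"dx": 0,"dy": 0,"dz": 70,"ax": 0,"ay": 0,"az": 0},
    {"dx": 0,"dy": 0,"dz": 70,"ax": 0,"ay": 0,"az": 0},
    {"dx": 0,"dy": 0,"dz": 70,"ax": 0,"ay": 0,"az": 0},
    {"dx": 0,"dy": 0,"dz": 70,"ax": 0,"ay": 0,"az": 0}
  ]
}}

```text
t: 20.1
ee_pos: [0.5019, 0.3715, 0.1885]
orientation: [-0.0, 1.0, -0.0, -0.0]
force: [-0.6, -0.0, -5.8]
grip_width: 0.0355
grasp_force: 29.9
```

Run:
```python
from h import *
s=st()
c=cams.get_image('scene');cv2.imwrite('pics/end.png',c['img'])
```

```text
20.1 [0.5019 0.3715 0.1885] [[1.0, -0.0, -0.0], [-0.0, -1.0, 0.0], [-0.0, -0.0, -1.0]] [-0.59 -0.01 -5.81] [-0.039  0.032  0.036] 0.03549204882882596 29.949839115142822
```

View pics/end.png

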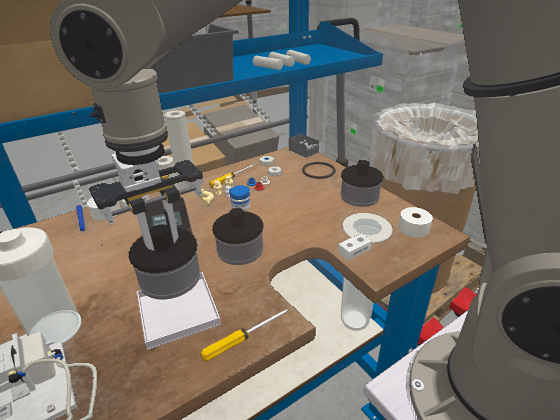

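The picture shows canister 2 held upright over the tray at about (165,262). Canisters 1 and 3 stand at (238,238) and (361,184), and the bystanders are untouched.

```bash
python3 -c "
from station import bot
print(bot.close_job())"
```

```text
the job is handed in; nothing more can be done
None
```

I handed the job in with canister 2 (the middle one) held upright and still over the tray, its underside about 10 cm above the bench. It is the one that rattles: rocking it showed the ball's weight shift. Canister 3 was quiet and is back where it stood; canister 1 was never lifted because the ball had already been found. The hand-in returned no verdict.

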